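# Scan the job tag, then hold the index plunger out

## Robot

A 6-joint arm with a two-finger parallel gripper is mounted at the origin on the work surface. World frame = base frame: x ahead of the robot, y to its left, z up, the work surface at z = 0. Lengths are in m, angles in rad, forces in N, time in s.
With the tool pointing down it reaches from about 0.375 to 0.825 m from the base axis. Payload 5.5 kg.
Tool frame: the origin (TCP) lies on the centre line of the jaws, within the pads' length; the fingertips stand 14 mm ahead of it and the grasp point (between the pads) lies 5 mm behind it (r.finger_overhang is the z of the fingertips in the tool frame, in m); z points along the fingers, y is the line along which they close (so a half turn about z gives the same grasp; the last joint's range is limited). The gripper opens to 85 mm and grips with 20 to 120 N. Pads are 22 mm wide; open, the fingers measure 114 mm over their backs; the gripper's body (76 mm by 85 mm) begins 54 mm behind the grasp point. The pads swing forward as they close: fully open they stand 13 mm farther back than shut.
Start: joints at [1.203, 0.314, -0.047, 1.21, 0, 1.571], TCP at [0.216, 0.56, 0.245] pointing down, gripper open.
Joint ranges: [-2.67, 2.67], [-0.69, 1.73], [-1.03, 1.25], [-2.08, 2.16], [-1.42, 1.45], [-3.14, 3.14]. Speed limits (rad/s): [2.39, 2.39, 3.01, 3.14, 3.14, 3.14].

## Interface

Orientations are given as a 3x3 rotation matrix whose columns are the frame's x, y, z axes.
In Python, from rig import r gives the robot as it stands.
- The arm moves only by the tool send_rows, never from a script. Its arguments are lists of equal length, an entry for each row: "slide": the shift along the tool's x, y, z in cm, a list of three; "turn": the turn, a rotation vector about the tool's x, y, z in rad, a list of three; "grip": the finger opening in cm, from 0 to 8.54. In form: {"slide": [[x, y, z], ...], "turn": [[wx, wy, wz], ...], "grip": [grip, ...]}. A call has 1 to 8 rows; each row is the pose to reach, as a shift and turn from the pose commanded when the call began, along the tool's axes at that moment; what a row does not reach only later rows make up. A row lasts 1/12 s, in which the tool goes at most 41.7 mm and 7.16 degrees, less where a joint would pass 70% of its speed; a pose out of reach is approached as far as the arm can. A call with a gripper value outside its range is refused whole. The fingers move at their own pace and stop on an object; "grip_force" is the grip in N (left out, the last holds). Time passes only in rows, so rows that repeat a pose let the fingers close. It gives the time, the measured TCP pose, the force, the opening and the grip force at its end, in the units of the state.
- r.get_state(): the state, without advancing time (a new reading comes with each control period).
- r.snapshot(name): name is "side" or "top"; returns the picture (384x512x3 uint8, red, green, blue); there is no depth.
- r.get_calibration(name): a dict with "fx", "fy", "cx", "cy" (pixels), "dist_coeffs" ([k1, k2, p1, p2, k3] as OpenCV has them; the pictures are not rectified), "cam_to_world" (4x4, takes a point from camera to world coordinates). Camera axes: x right, y down, z forward; pixel columns grow to the right and rows downward; lengths in m; the calibration is good to about 2 mm. A picture is of the moment at which its call begins. get_calibration takes no time and is no camera call.
- r.close_job(): hands the job in; it is judged then, once.
Trained networks look in the newest picture that a camera, given by its name, has taken for a name from the list of things; names that differ only in an ending like _2 or _b are one class to them, and where a whole thing is asked for, a point or a joint stands for the part that bears it (a point fixed in the world has none). Each returns a list of dicts, best first, with "p" (0 to 1); they miss things now and then, are a little off and sometimes report something else, mostly with a low value. They report only what shows in the picture. A call takes as long as a camera call. They do not tell look-alikes from the thing itself.
- r.find_in(camera, target): "xyz" ([x, y, z] in m, in world coordinates, good to about 4 mm: the middle of the surface that is visible of it).
The state is a dict: "t": time; "joint_positions": joint angles; "qd": joint speeds; "tau": joint torques, N m; "tcp_pos": TCP position; "tcp_rot": TCP orientation; "contact_force": force on the tool from outside, world axes, zero at the start; "moment": the same for the moment, N m; "gripper_width": opening from 0.0 (shut) to 1.0 (fully open); "grip_force": force on a finger pad.
Only numpy, scipy, OpenCV 4.12 (cv2) and the standard library are available. Lean on these libraries where they do the work, as an engineer would, in place of code of your own. Each camera call takes 0.05 s, during which the arm holds its last target. There are 200 camera calls.

## Task

Pick up the hand scanner and hold it still for a good second with its window pointed squarely at the middle of the job tag's barcode label from about 10 cm away, then stand the scanner back upright on the bench and let go of it. After that pull the black knob of the index plunger on the turntable jig straight up, all the way to its stop, so that the pin is clear of its hole in the disc, and finish while still holding it up there so that the turntable can be turned. Do not knock the scanner over, and do not shove the other things lying on the bench.

Things in the scene. Friction and masses are not known exactly. Their poses are not given: they have to be found in the camera images.
- scanner_head (a point): Centre of the head of a loose grey hand scanner (0.18 to 0.35 kg) standing upright on a rubber foot 76 x 62 x 12 mm, left or right of the jig (the tag is on the other side). Head: box 100 long (x) x 42 wide (y) x 40 mm high, centre 105 mm above the foot's underside; grip it across its width from above. Handle 36 x 32 mm below. x points where the scanner looks, z up.
- scanner_window (a point): Middle of the scanner's dark glass window, in the front end face of the head, 50 mm ahead of the head's centre along x. The line of sight leaves it along its x axis; no trigger needs pressing.
- label (a point): Middle of the white barcode label, 70 wide (y) x 50 mm high (z), on the upright plate (94 x 74 mm) of the job tag, fixed to the bench. It is 135 mm above the bench, so the scanner must be lifted 30 mm to look straight at it. The label faces along its own -x axis (roughly towards the robot), so a scanner looking squarely at it has the same x axis. The tag's foot is 12 mm high and reaches 30 mm in front.
- seat_hole (a point): Mouth of the hole in the turntable disc (top 60 mm above the bench) that seats the plunger's pin, straight below the knob. Axes are the jig's, fixed to the bench: aluminium base 260 (x) x 220 x 15 mm, steel disc of 200 mm diameter, black stone plaque on it (top 90 mm above the bench, near edge 60 mm from the knob's axis along +x). The plunger is on the jig's -x side, nearest the robot.
- plunger_knob (a point): Centre of the plunger's black round knob, 28 mm diameter, 28 mm high, axis vertical, 134 mm above the bench when seated; it rises with the plunger. Axes are the jig's. Under it an 8 mm gap, then a barrel of 22 mm diameter (top 112 mm above the bench) on a grey bracket 44 mm wide (top 92 mm). Nothing else on the jig is higher than 112 mm.
- plunger (a joint): How far the plunger is pulled up: 0 = seated with its pin 12 mm deep in the hole, 0.020 m = at the stop with the pin 8 mm clear of the disc. A spring pulls it back down with about 5 N when seated and 12 N at the stop, so it must be kept gripped firmly.
- chisel: Loose steel stone chisel, 180 mm long, 18 mm high, lying on the bench in front of the jig (leave it alone). Origin under it, near mid-length.
- offcut: Loose black stone offcut, 70 x 55 x 20 mm, lying at the near right of the jig (leave it alone). Origin at the centre of its underside.
- wax_tin: Loose round metal tin, 70 mm diameter, 32 mm high, at the near left of the jig (leave it alone). Origin at the centre of its underside.
- disc: Loose steel cutting disc, 100 mm diameter, 11 mm high, lying far left (leave it alone). Origin at the centre of its underside.
- tape: Loose tape measure, 65 x 35 x 60 mm high, standing far right (leave it alone). Origin at the centre of its underside.
- mallet: Loose mallet, 255 mm long, 70 mm high, lying at the left side of the bench (leave it alone). Origin under its handle.
- brush: Loose hand brush, 150 mm long, 42 mm high, lying at the right side of the bench (leave it alone). Origin under its middle.
Things that resemble listed ones, but are neither listed nor needed, are in the scene too. Leave any purple look-alike of the part that bears label alone.

How it is judged:
By the outcome, as a careful person would: the job done as asked, in the order asked, and still so for the second after the job is handed in, while the arm keeps its last pose, push and grip.
It also fails if it takes over 67 s, if anything falls off the work surface, if the arm or the gripper's body presses on something with over 40 N, if the wrist force passes 120 N, or if a joint passes its speed limit or range.

## Working session

There is one attempt and no reset: what is moved stays moved. The work goes in short steps, Python scripts to look and compute and a tool call to move; the robot and the scene stay as the last step left them, time stands still between calls to the robot, and variables do not carry over. Pictures are saved under pics/ and viewed, at most 10 in all, crops included, and the job is handed in when it is done.

Besides the shell and the picture viewer there is one more tool, called by a JSON object that holds its "api" and its "payload", one argument or row to a line. send_rows: Moves the arm, as the interface text tells. Its arguments: {"type":"object","properties":{"slide":{"type":"array","items":{"type":"array","items":{"type":"number"}}},"turn":{"type":"array","items":{"type":"array","items":{"type":"number"}}},"grip":{"type":"array","items":{"type":"number"}},"grip_force":{"type":"number"}},"required":["slide","turn","grip"]}

```bash
mkdir -p pics; ls
python3 - <<'E'
from rig import r
import cv2,numpy as np
for c in ("side","top"):
    im=r.snapshot(c); cv2.imwrite(f"pics/{c}0.png",cv2.cvtColor(im,cv2.COLOR_RGB2BGR))
    k=r.get_calibration(c); print(c,k["fx"],k["cx"],k["cy"],k["dist_coeffs"],np.round(k["cam_to_world"],3).tolist())
    for n in ("scanner_head","scanner_window","label","seat_hole","plunger_knob","chisel","offcut","wax_tin"):
        print(n,[(np.round(d["xyz"],3).tolist(),round(d["p"],2)) for d in r.find_in(c,n)])
s=r.get_state();print(s["t"],s["tcp_pos"],np.round(s["tcp_rot"],3).tolist(),s["gripper_width"])
E
```

```text
pics
side 406.7097475435175 257.2959030556615 191.87435732091706 [-0.11488734  0.          0.          0.          0.        ] [[-0.992, -0.052, 0.116, 0.366], [-0.126, 0.494, -0.86, 1.551], [-0.012, -0.868, -0.496, 0.971], [0.0, 0.0, 0.0, 1.0]]
scanner_head []
scanner_window [([0.579, -0.289, 0.093], 0.93)]
label [([0.567, 0.353, 0.015], 0.95), ([0.716, -0.336, 0.043], 0.74), ([0.438, 0.655, 0.014], 0.59)]
seat_hole [([0.607, 0.059, 0.062], 0.81)]
plunger_knob [([0.546, 0.038, 0.142], 0.47)]
chisel [([0.388, 0.021, 0.016], 0.5)]
offcut [([0.565, 0.353, 0.017], 0.67), ([0.399, -0.2, 0.022], 0.42)]
wax_tin [([0.368, 0.211, 0.033], 0.53)]
top 375.8228367023968 252.0854399842154 194.52528792803133 [-0.05406053  0.          0.          0.          0.        ] [[0.005, -0.997, 0.073, 0.463], [-1.0, -0.005, -0.012, 0.058], [0.012, -0.073, -0.997, 1.344], [0.0, 0.0, 0.0, 1.0]]
scanner_head [([0.583, -0.296, 0.122], 0.8)]
scanner_window [([0.589, -0.295, 0.126], 0.73)]
label [([0.442, 0.642, 0.011], 0.88), ([0.568, 0.34, 0.008], 0.79)]
seat_hole [([0.613, 0.012, 0.064], 0.68), ([0.745, 0.319, 0.005], 0.46)]
plunger_knob []
chisel [([0.392, 0.013, 0.019], 0.76), ([0.749, 0.317, 0.006], 0.24)]
offcut [([0.394, -0.219, 0.022], 0.55), ([0.366, 0.194, 0.032], 0.23)]
wax_tin [([0.37, 0.19, 0.032], 0.85)]
0.9 [0.21575007 0.55987182 0.24530843] [[-0.933, 0.36, 0.0], [0.36, 0.933, 0.0], [-0.0, 0.0, -1.0]] 1.0024089844634165
```

View pics/side0.png

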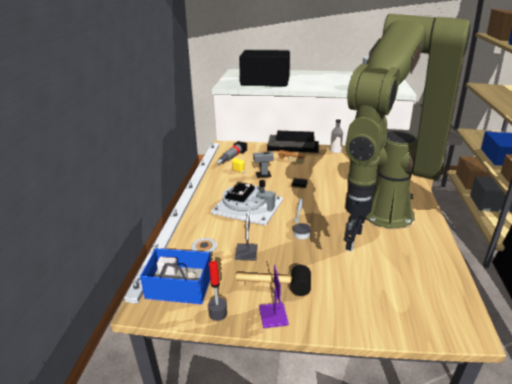

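View pics/top0.png

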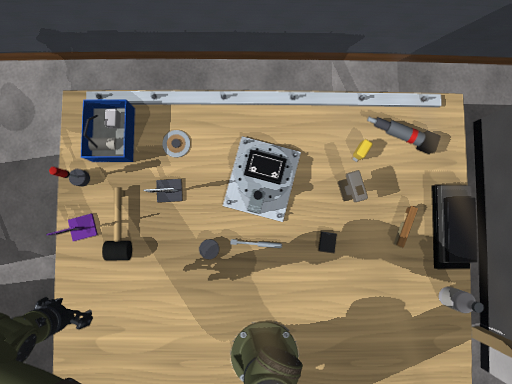

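The scanner is at top (355,186), the real tag at top (170,190) / side (247,250), the jig at top (262,180). The possible mix-ups are the purple tag (decoy) at top (82,227), the drill at (403,133), the tape at (362,148) and the bottle at (460,300). I choose the grey scanner and the grey-footed tag, and check both in a crop.

Run:
```python
import cv2,numpy as np
t=cv2.imread("pics/top0.png");s=cv2.imread("pics/side0.png")
def c(im,x,y,w=66,h=50): return cv2.resize(im[y-h//2:y+h//2,x-w//2:x+w//2],(396,300),interpolation=cv2.INTER_CUBIC)
cv2.imwrite("pics/c1.png",np.vstack([np.hstack([c(t,360,186),c(t,168,188)]),np.hstack([c(s,262,165),c(s,250,240)])]))
cv2.imwrite("pics/c2.png",np.hstack([c(t,262,185,88,100)[:, :],c(s,255,200)]))
```

```text
(no output)
```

View pics/c1.png

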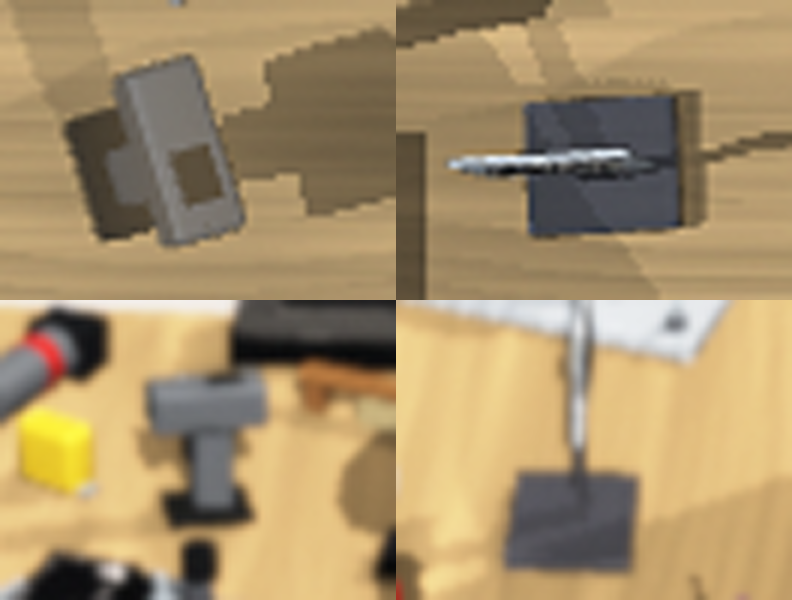

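View pics/c2.png

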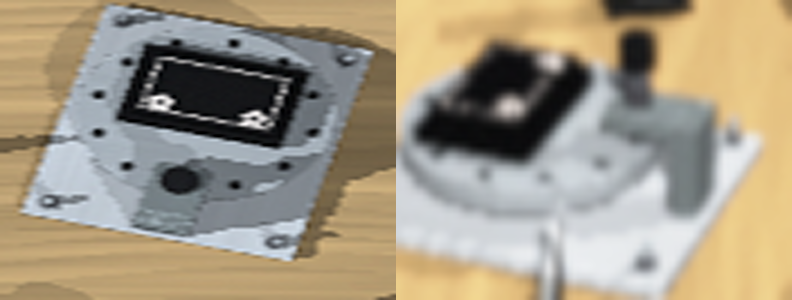

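```bash
cat > h.py <<'E'
from rig import r
import cv2,numpy as np
from scipy.spatial.transform import Rotation as R
def bp(cam,uv,z):
    k=r.get_calibration(cam);K=np.array([[k["fx"],0,k["cx"]],[0,k["fy"],k["cy"]],[0,0,1]])
    T=np.array(k["cam_to_world"]);n=cv2.undistortPoints(np.float64(uv).reshape(-1,1,2),K,np.array(k["dist_coeffs"])).reshape(-1,2)
    d=np.c_[n,np.ones(len(n))]@T[:3,:3].T
    return T[:3,3]+d*((z-T[2,3])/d[:,2])[:,None]
def pj(cam,P):
    k=r.get_calibration(cam);K=np.array([[k["fx"],0,k["cx"]],[0,k["fy"],k["cy"]],[0,0,1]])
    M=np.linalg.inv(np.array(k["cam_to_world"]))
    return cv2.projectPoints(np.float64(P).reshape(-1,1,3),cv2.Rodrigues(M[:3,:3])[0],M[:3,3],K,np.array(k["dist_coeffs"]))[0].reshape(-1,2)
def go(p,yaw_deg):
    "slide cm / turn for tool-down pose: tool x at yaw"
    s=r.get_state();A=np.array(s["tcp_rot"]);a=np.radians(yaw_deg);x=np.array([np.cos(a),np.sin(a),0]);z=np.array([0,0,-1.])
    B=np.c_[x,np.cross(z,x),z]
    print("slide",np.round(A.T@(np.array(p)-s["tcp_pos"])*100,2),"turn",np.round(R.from_matrix(A.T@B).as_rotvec(),3),"t",round(s["t"],2),"q",np.round(s["joint_positions"],2))
E
python3 - <<'E'
from h import *
c=lambda o,l:[(o[0]+u/6-.5+.08,o[1]+v/6-.5+.08) for u,v in l]
def sh(n,P): print(n,np.round(P[:,:2],4).tolist())
h=bp("top",c((327,161),[(192,55),(243,220),(168,245)]),.125);sh("head",h);d=h[0]-h[1];print("yaw",np.degrees(np.arctan2(d[1],d[0])),np.linalg.norm(d), np.linalg.norm(h[2]-h[1]))
f=bp("top",c((135,163),[(528-396,105),(672-396,97),(680-396,225),(530-396,235)]),.012);sh("tagfoot",f)
p=bp("top",c((135,163),[(450-396,165),(630-396,155)]),.172);sh("plate",p);
for a,b in((f[0],f[1]),(f[3],f[2]),(p[0],p[1])):
    d=a-b;print("tag yaw",np.degrees(np.arctan2(-d[0],d[1])),np.linalg.norm(d))
sh("knob top",bp("top",[(258.2-.4,194.7-.3)],.148))
s=bp("side",[(229+605/6,0)],.1) if 0 else None
sh("knob side",bp("side",[(222+637/6-66,175+35/6)],.148))
j=bp("top",[(241.3,136.7),(301.3,151.7),(283.6,221.7),(222.4,205.7)],.015);sh("jig",j)
d=(j[0]+j[1]-j[2]-j[3]);print("jig yaw",np.degrees(np.arctan2(d[1],d[0])))
E
```

```text
head [[0.6362, -0.3065], [0.5456, -0.3331], [0.5317, -0.2914]]
yaw 16.387490142022443 0.09449705324869277 0.043942135374074896
tagfoot [[0.6106, 0.3835], [0.6158, 0.2978], [0.5397, 0.2917], [0.5332, 0.3805]]
plate [[0.5611, 0.3846], [0.5668, 0.2904]]
tag yaw 3.4781838673145122 0.08585004852861468
tag yaw 4.139106151437754 0.08909036928190442
tag yaw 3.4845435999691783 0.09436332953108363
knob top [[0.5513, 0.0261]]
knob side [[0.5494, 0.0287]]
jig [[0.7685, 0.0824], [0.7156, -0.1331], [0.4649, -0.069], [0.5204, 0.1475]]
jig yaw -14.519125521799678
```

Run:
```python
from h import *
a=np.radians(16.5);x=np.array([np.cos(a),np.sin(a),0]);C=np.array([.584,-.298,.105])
t=cv2.imread("pics/top0.png");s=cv2.imread("pics/side0.png")
for n,d in (("front",.05),("left",0),("rear",-.05)):
    P=C+d*x+(np.array([-x[1],x[0],0])*.021 if d==0 else 0)
    for cam,im in(("side",s),("top",t)):
        u=pj(cam,P)[0]; i=np.round(u).astype(int); print(n,cam,np.round(u,1),im[i[1]-1:i[1]+2,i[0]-2:i[0]+3].mean(2).round().astype(int).tolist())
u=pj("side",[C+.05*x,C-.05*x]).mean(0).astype(int)
o=s[u[1]-15:u[1]+25,u[0]-25:u[0]+25]
cv2.imwrite("pics/c3.png",cv2.resize(o,(600,480),interpolation=cv2.INTER_NEAREST))
go([.584,-.298,.20],196.5)
```

```text
front side [253.1 158.3] [[183, 165, 114, 94, 113], [184, 165, 114, 88, 107], [185, 171, 127, 95, 106]]
front top [350.2 171.8] [[152, 154, 155, 165, 119], [145, 117, 108, 98, 100], [98, 100, 106, 113, 119]]
left side [263.7 159.3] [[116, 117, 116, 115, 116], [114, 115, 114, 115, 115], [107, 107, 107, 109, 110]]
left top [348.6 187.8] [[96, 97, 96, 98, 96], [95, 96, 96, 97, 99], [95, 96, 96, 97, 99]]
rear side [272.7 156.7] [[122, 129, 155, 184, 190], [116, 123, 148, 175, 183], [116, 120, 140, 165, 172]]
rear top [359.  200.5] [[125, 121, 121, 118, 112], [125, 113, 105, 104, 93], [103, 102, 106, 152, 155]]
slide [-65.21 -66.81   4.53] turn [ 0.     0.    -0.656] t 0.9 q [ 1.2   0.31 -0.05  1.21 -0.    1.57]
```

View pics/c3.png

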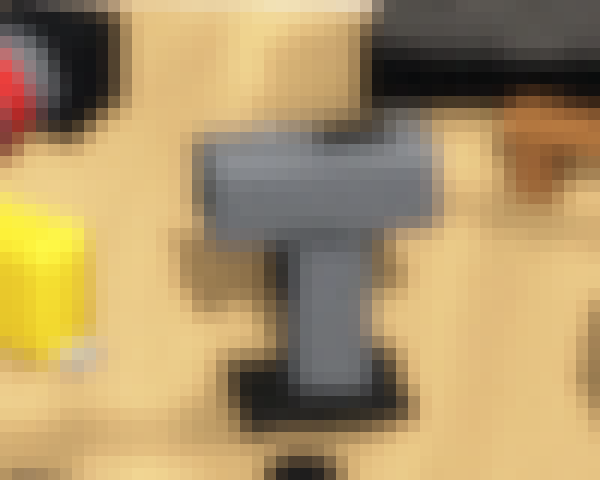

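The window's dark face is on the left (far, +x) end of the head in the side crop; no dark face at the rear. So the scanner looks along yaw ≈16.5°. Setting out.

{"api": "send_rows", "payload": {
  "slide": [
    [-22,-22.5,0],
    [-22,-22.5,0],
    [-22,-22.5,0],
    [-22,-22.5,0],
    [-22,-22.5,0],
    [-22,-22.5,0],
    [-22,-22.5,0],
    [-22,-22.5,0]
  ],
  "turn": [
    [0,0,0],
    [0,0,0],
    [0,0,0],
    [0,0,0],
    [0,0,0],
    [0,0,0],
    [0,0,0],
    [0,0,0]
  ],
  "grip": [8.5,8.5,8.5,8.5,8.5,8.5,8.5,8.5]
}}

```text
t: 1.57
tcp_pos: [0.3408, 0.2674, 0.2455]
tcp_rot: [[-0.932, 0.361, 0.001], [0.361, 0.932, -0.001], [-0.001, -0.001, -1.0]]
contact_force: [-0.7, -1.0, -0.1]
gripper_width: 0.998
grip_force: 0.0
```

Run:
```python
from h import *
go([.584,-.298,.20],196.5)
```

```text
slide [-43.11 -43.93   4.63] turn [-0.001  0.001 -0.658] t 1.57 q [ 0.67 -0.   -0.42  1.15 -0.    1.04]
```

{"api": "send_rows", "payload": {
  "slide": [
    [-21.5,-22,0],
    [-21.5,-22,0],
    [-21.5,-22,0],
    [-21.5,-22,0],
    [-21.5,-22,0],
    [-21.5,-22,0],
    [-21.5,-22,0],
    [-21.5,-22,0]
  ],
  "turn": [
    [0,0,0],
    [0,0,0],
    [0,0,0],
    [0,0,0],
    [0,0,0],
    [0,0,0],
    [0,0,0],
    [0,0,0]
  ],
  "grip": [8.5,8.5,8.5,8.5,8.5,8.5,8.5,8.5]
}}

```text
t: 2.23
tcp_pos: [0.4633, -0.016, 0.2456]
tcp_rot: [[-0.932, 0.363, 0.002], [0.363, 0.932, -0.002], [-0.002, -0.001, -1.0]]
contact_force: [0.7, 1.0, 0.9]
gripper_width: 0.996
grip_force: 0.0
```

{"api": "send_rows", "payload": {
  "slide": [
    [-21.5,-22,0],
    [-21.5,-22,0],
    [-21.5,-22,0],
    [-21.5,-22,0],
    [-21.5,-22,0],
    [-21.5,-22,0],
    [-21.5,-22,0],
    [-21.5,-22,0]
  ],
  "turn": [
    [0,0,-0.1],
    [0,0,-0.2],
    [0,0,-0.3],
    [0,0,-0.4],
    [0,0,-0.5],
    [0,0,-0.6],
    [0,0,-0.66],
    [0,0,-0.66]
  ],
  "grip": [8.5,8.5,8.5,8.5,8.5,8.5,8.5,8.5]
}}

```text
t: 2.9
tcp_pos: [0.5844, -0.2994, 0.2446]
tcp_rot: [[-0.958, -0.287, 0.001], [-0.287, 0.958, -0.002], [-0.0, -0.002, -1.0]]
contact_force: [-1.2, 1.0, -0.4]
gripper_width: 0.998
grip_force: 0.0
```

Run:
```python
from h import *
go([.584,-.298,.10],196.5)
im=r.snapshot("top")
cv2.imwrite("pics/t1.png",cv2.cvtColor(cv2.resize(im[150:230,300:420],(720,480),interpolation=cv2.INTER_CUBIC),cv2.COLOR_RGB2BGR))
for c in("top",):print(r.find_in(c,"scanner_head"))
```

```text
slide [-0.    0.17 14.46] turn [-0.002  0.     0.004] t 2.9 q [-0.47  0.42  0.11  1.25 -0.   -0.76]
[{'xyz': [0.5741, -0.2974, 0.123], 'p': 0.77}]
```

View pics/t1.png

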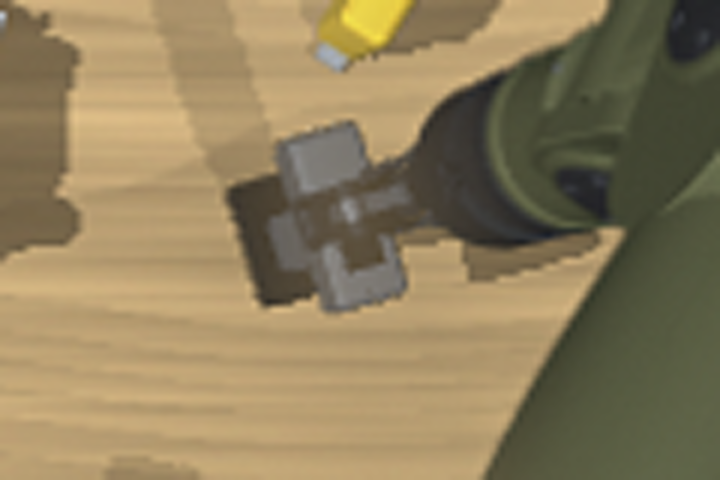

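The gripper is centred over the head (crop 345,215). Descend and grip.

{"api": "send_rows", "payload": {
  "slide": [
    [0,0.15,3.5],
    [0,0.15,7],
    [0,0.15,10.5],
    [0,0.15,12.5],
    [0,0.15,13.8],
    [0,0.15,14.4],
    [0,0.15,14.4],
    [0,0.15,14.4]
  ],
  "turn": [
    [0,0,0],
    [0,0,0],
    [0,0,0],
    [0,0,0],
    [0,0,0],
    [0,0,0],
    [0,0,0],
    [0,0,0]
  ],
  "grip": [8.5,8.5,8.5,8.5,8.5,8.5,8.5,8.5]
}}

```text
t: 3.67
tcp_pos: [0.583, -0.2925, 0.1021]
tcp_rot: [[-0.957, -0.289, 0.001], [-0.289, 0.957, -0.0], [-0.0, -0.0, -1.0]]
contact_force: [0.3, 0.4, 0.8]
gripper_width: 0.993
grip_force: 0.0
```

{"api": "send_rows", "payload": {
  "slide": [
    [0,0,0],
    [0,0,0],
    [0,0,0],
    [0,0,0],
    [0,0,0],
    [0,0,0],
    [0,0,0],
    [0,0,0]
  ],
  "turn": [
    [0,0,0],
    [0,0,0],
    [0,0,0],
    [0,0,0],
    [0,0,0],
    [0,0,0],
    [0,0,0],
    [0,0,0]
  ],
  "grip": [7,6,5.2,4.6,4,4,3.5,3.5],
  "grip_force": 60
}}

```text
t: 4.33
tcp_pos: [0.5837, -0.294, 0.1026]
tcp_rot: [[-0.958, -0.288, 0.002], [-0.288, 0.958, -0.002], [-0.001, -0.003, -1.0]]
contact_force: [0.5, -3.0, 5.9]
gripper_width: 0.494
grip_force: 60.0
```

{"api": "send_rows", "payload": {
  "slide": [
    [0,0,0],
    [0,0,0],
    [0,0,0],
    [0,0,0]
  ],
  "turn": [
    [0,0,0],
    [0,0,0],
    [0,0,0],
    [0,0,0]
  ],
  "grip": [3.5,3.5,3.5,3.5]
}}

```text
t: 4.67
tcp_pos: [0.5837, -0.294, 0.1026]
tcp_rot: [[-0.958, -0.288, 0.002], [-0.288, 0.958, -0.002], [-0.002, -0.003, -1.0]]
contact_force: [0.3, -2.7, 5.4]
gripper_width: 0.494
grip_force: 60.0
```

{"api": "send_rows", "payload": {
  "slide": [
    [0,0,-1.5],
    [0,0,-4],
    [0,0,-7],
    [0,0,-10],
    [0,0,-13],
    [0,0,-16],
    [0,0,-18],
    [0,0,-18.5]
  ],
  "turn": [
    [0,0,0],
    [0,0,0],
    [0,0,0],
    [0,0,0],
    [0,0,0],
    [0,0,0],
    [0,0,0],
    [0,0,0]
  ],
  "grip": [3.5,3.5,3.5,3.5,3.5,3.5,3.5,3.5]
}}

```text
t: 5.33
tcp_pos: [0.5837, -0.2931, 0.2898]
tcp_rot: [[-0.958, -0.288, 0.004], [-0.288, 0.958, -0.001], [-0.003, -0.002, -1.0]]
contact_force: [0.4, 0.1, -2.5]
gripper_width: 0.483
grip_force: 62.1
```

{"api": "send_rows", "payload": {
  "slide": [
    [0,1,0],
    [-0.1,3,0],
    [-0.2,6,0],
    [-0.3,9.5,0],
    [-0.4,13,0],
    [-0.4,16.5,0],
    [-0.5,20,0],
    [-0.6,23.5,0]
  ],
  "turn": [
    [0,0,0],
    [0,0,0],
    [0,0,0],
    [0,0,0],
    [0,0,0],
    [0,0,0],
    [0,0,0],
    [0,0,0]
  ],
  "grip": [3.5,3.5,3.5,3.5,3.5,3.5,3.5,3.5]
}}

```text
t: 6.0
tcp_pos: [0.518, -0.0638, 0.2833]
tcp_rot: [[-0.958, -0.288, -0.005], [-0.288, 0.958, 0.001], [0.004, 0.003, -1.0]]
contact_force: [1.0, -0.4, -3.5]
gripper_width: 0.482
grip_force: 62.0
```

{"api": "send_rows", "payload": {
  "slide": [
    [-0.1,3.5,0],
    [-0.2,7,0],
    [-0.3,10.5,0],
    [-0.4,14,0],
    [-0.4,17.5,0],
    [-0.5,21,0],
    [-0.6,24.5,0],
    [-0.6,28,0]
  ],
  "turn": [
    [0,0,0],
    [0,0,0],
    [0,0,0],
    [0,0,0],
    [0,0,0],
    [0,0,0],
    [0,0,0],
    [0,0,0]
  ],
  "grip": [3.5,3.5,3.5,3.5,3.5,3.5,3.5,3.5]
}}

```text
t: 6.67
tcp_pos: [0.443, 0.2049, 0.2836]
tcp_rot: [[-0.958, -0.288, -0.004], [-0.288, 0.958, -0.001], [0.004, 0.0, -1.0]]
contact_force: [0.1, -0.1, -2.9]
gripper_width: 0.482
grip_force: 62.0
```

{"api": "send_rows", "payload": {
  "slide": [
    [-0.1,3.5,0],
    [-0.2,6.5,0],
    [-0.3,9,0],
    [-0.4,11,0],
    [-0.4,12.5,0],
    [-0.4,13,0],
    [-0.4,13,0],
    [-0.4,13,0]
  ],
  "turn": [
    [0,0,0.05],
    [0,0,0.1],
    [0,0,0.15],
    [0,0,0.2],
    [0,0,0.23],
    [0,0,0.23],
    [0,0,0.23],
    [0,0,0.23]
  ],
  "grip": [3.5,3.5,3.5,3.5,3.5,3.5,3.5,3.5]
}}

```text
t: 7.33
tcp_pos: [0.4113, 0.3284, 0.2848]
tcp_rot: [[-0.998, -0.063, -0.002], [-0.063, 0.998, -0.002], [0.002, -0.002, -1.0]]
contact_force: [-1.0, -0.8, -2.8]
gripper_width: 0.487
grip_force: 61.8
```

Run:
```python
from h import *
go([.414,.328,.133],183.5)
im=r.snapshot("top")
cv2.imwrite("pics/t2.png",cv2.cvtColor(cv2.resize(im[140:240,110:260],(750,500),interpolation=cv2.INTER_CUBIC),cv2.COLOR_RGB2BGR))
im=r.snapshot("side")
cv2.imwrite("pics/s2.png",cv2.cvtColor(cv2.resize(im[150:300,180:380],(800,600),interpolation=cv2.INTER_CUBIC),cv2.COLOR_RGB2BGR))
```

```text
slide [-0.3  -0.03 15.18] turn [-0.002 -0.002  0.002] t 7.33 q [ 0.67  0.16 -0.15  1.26 -0.    0.61]
```

View pics/s2.png

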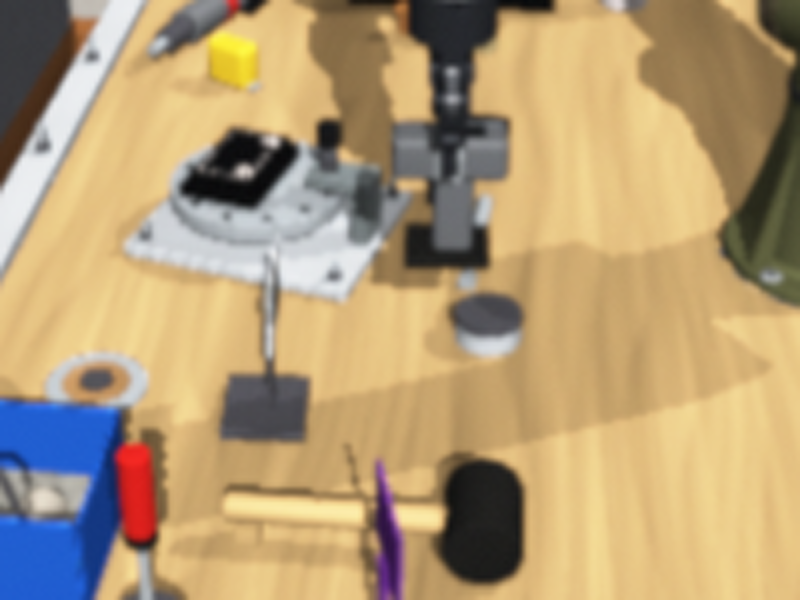

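The scanner (crop 450,180) hangs upright in the jaws, and everything else is in place. Descend to the viewing pose.

{"api": "send_rows", "payload": {
  "slide": [
    [-0.1,0,1.5],
    [-0.2,0,4],
    [-0.3,0,7],
    [-0.3,0,10],
    [-0.3,0,12.5],
    [-0.3,0,14.2],
    [-0.3,0,15],
    [-0.3,0,15.1]
  ],
  "turn": [
    [0,0,0],
    [0,0,0],
    [0,0,0],
    [0,0,0],
    [0,0,0],
    [0,0,0],
    [0,0,0],
    [0,0,0]
  ],
  "grip": [3.5,3.5,3.5,3.5,3.5,3.5,3.5,3.5]
}}

```text
t: 8.1
tcp_pos: [0.4145, 0.3278, 0.1336]
tcp_rot: [[-0.998, -0.061, -0.003], [-0.061, 0.998, -0.002], [0.003, -0.002, -1.0]]
contact_force: [0.5, 0.0, -2.8]
gripper_width: 0.484
grip_force: 61.8
```

Run:
```python
from h import *
go([.414,.328,.133],183.5)
a=r.snapshot("top");b=r.snapshot("side")
C=np.array(r.get_state()["tcp_pos"])
for c in("top","side"):
    for n in ("label","scanner_head","scanner_window"):print(c,n,[(np.round(d["xyz"],3).tolist(),round(d["p"],2)) for d in r.find_in(c,n)])
x=np.array([.998,.061,0]);y=np.array([-.061,.998,0])
H=C+[0,0,.0024]
def draw(im,cam,P,col):
    u=np.round(pj(cam,P)*8).astype(int); cv2.polylines(im,[u.reshape(-1,1,2)],False,col,1,shift=3)
a=cv2.cvtColor(a,4);b=cv2.cvtColor(b,4)
def up(im,cam,o,w,h,s):
    o=np.array(o);c=cv2.resize(im[o[1]:o[1]+h,o[0]:o[0]+w],None,fx=s,fy=s,interpolation=cv2.INTER_CUBIC)
    L=lambda P,col:cv2.polylines(c,[np.int32(np.round((pj(cam,P)-o+.5)*s)).reshape(-1,1,2)],False,col,1)
    t=np.array([0,0,.02])
    for sg in(1,-1): L([H+i*.05*x+j*.021*y+sg*t for i,j in((1,1),(1,-1),(-1,-1),(-1,1),(1,1))],(0,0,255))
    l=np.array([.564,.3375,.135])
    L([l+j*.047*y+k*np.array([0,0,.037]) for j,k in((1,1),(1,-1),(-1,-1),(-1,1),(1,1))],(0,255,0))
    L([H+.05*x,l],(255,0,0));return c
cv2.imwrite("pics/a3.png",np.hstack([up(a,"top",(135,160),66,90,6),up(b,"side",(225,185),66,90,6)]))
```

```text
slide [0.05 0.02 0.06] turn [-0.002 -0.003 -0.   ] t 8.1 q [ 0.67  0.26 -0.39  0.93 -0.    0.61]
top label [([0.568, 0.334, 0.009], 0.71), ([0.443, 0.645, 0.01], 0.64)]
top scanner_head [([0.425, 0.305, 0.151], 0.71), ([0.552, 0.027, 0.154], 0.66)]
top scanner_window [([0.433, 0.31, 0.15], 0.81), ([0.568, 0.334, 0.009], 0.3)]
side label [([0.436, 0.655, 0.018], 0.73), ([0.569, 0.354, 0.012], 0.59)]
side scanner_head [([0.407, 0.344, 0.106], 0.55)]
side scanner_window []
```

View pics/a3.png

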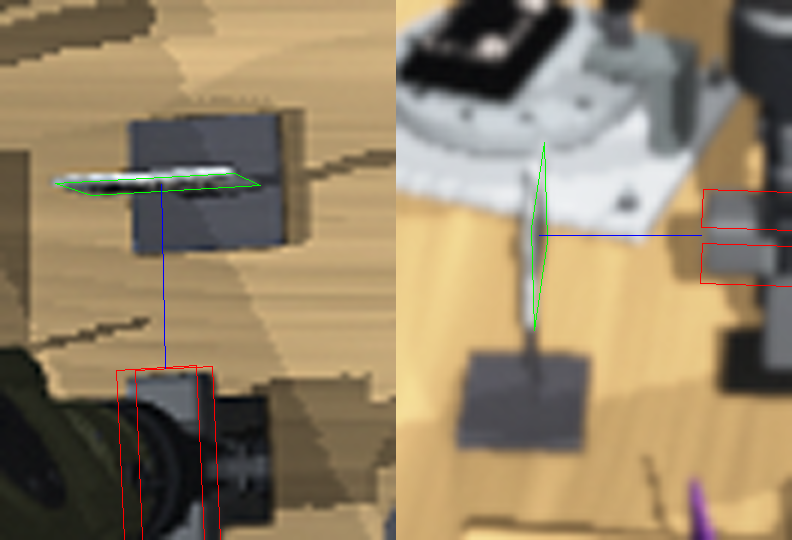

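Overlay: head box fits (top front edge at crop 370, side front at 703); the plate is ~2–3 mm farther and 2 mm to the right of my estimate. Small correction, then hold.

{"api": "send_rows", "payload": {
  "slide": [
    [-0.2,-0.15,0],
    [-0.2,-0.15,0],
    [-0.2,-0.15,0],
    [-0.2,-0.15,0],
    [-0.2,-0.15,0],
    [-0.2,-0.15,0],
    [-0.2,-0.15,0],
    [-0.2,-0.15,0]
  ],
  "turn": [
    [0,0,0],
    [0,0,0],
    [0,0,0],
    [0,0,0],
    [0,0,0],
    [0,0,0],
    [0,0,0],
    [0,0,0]
  ],
  "grip": [3.5,3.5,3.5,3.5,3.5,3.5,3.5,3.5]
}}

```text
t: 9.17
tcp_pos: [0.4173, 0.3281, 0.1353]
tcp_rot: [[-0.998, -0.062, -0.0], [-0.062, 0.998, -0.0], [0.0, -0.0, -1.0]]
contact_force: [-0.1, 0.4, -3.1]
gripper_width: 0.483
grip_force: 61.9
```

{"api": "send_rows", "payload": {
  "slide": [
    [0,0,0],
    [0,0,0],
    [0,0,0],
    [0,0,0],
    [0,0,0],
    [0,0,0],
    [0,0,0],
    [0,0,0]
  ],
  "turn": [
    [0,0,0],
    [0,0,0],
    [0,0,0],
    [0,0,0],
    [0,0,0],
    [0,0,0],
    [0,0,0],
    [0,0,0]
  ],
  "grip": [3.5,3.5,3.5,3.5,3.5,3.5,3.5,3.5]
}}

```text
t: 9.83
tcp_pos: [0.4173, 0.3281, 0.1353]
tcp_rot: [[-0.998, -0.062, -0.0], [-0.062, 0.998, 0.0], [0.0, 0.0, -1.0]]
contact_force: [-0.3, 0.2, -2.9]
gripper_width: 0.486
grip_force: 61.9
```

{"api": "send_rows", "payload": {
  "slide": [
    [0,0,0],
    [0,0,0],
    [0,0,0],
    [0,0,0],
    [0,0,0],
    [0,0,0],
    [0,0,0],
    [0,0,0]
  ],
  "turn": [
    [0,0,0],
    [0,0,0],
    [0,0,0],
    [0,0,0],
    [0,0,0],
    [0,0,0],
    [0,0,0],
    [0,0,0]
  ],
  "grip": [3.5,3.5,3.5,3.5,3.5,3.5,3.5,3.5]
}}

```text
t: 10.5
tcp_pos: [0.4173, 0.3282, 0.1353]
tcp_rot: [[-0.998, -0.062, 0.0], [-0.062, 0.998, -0.0], [-0.0, -0.0, -1.0]]
contact_force: [0.3, 0.2, -2.0]
gripper_width: 0.484
grip_force: 61.9
```

{"api": "send_rows", "payload": {
  "slide": [
    [0,0,0],
    [0,0,0],
    [0,0,0],
    [0,0,0],
    [0,0,0],
    [0,0,0],
    [0,0,0],
    [0,0,0]
  ],
  "turn": [
    [0,0,0],
    [0,0,0],
    [0,0,0],
    [0,0,0],
    [0,0,0],
    [0,0,0],
    [0,0,0],
    [0,0,0]
  ],
  "grip": [3.5,3.5,3.5,3.5,3.5,3.5,3.5,3.5]
}}

```text
t: 11.17
tcp_pos: [0.4173, 0.3281, 0.1353]
tcp_rot: [[-0.998, -0.062, -0.0], [-0.062, 0.998, -0.0], [0.0, -0.0, -1.0]]
contact_force: [0.2, 0.1, -2.4]
gripper_width: 0.483
grip_force: 61.9
```

{"api": "send_rows", "payload": {
  "slide": [
    [0,0,0.6],
    [0,0,1.2],
    [0,0,1.8],
    [0,0,2.3],
    [0,0,2.6],
    [0,0,2.8],
    [0,0,2.9],
    [0,0,2.9]
  ],
  "turn": [
    [0,0,0],
    [0,0,0],
    [0,0,0],
    [0,0,0],
    [0,0,0],
    [0,0,0],
    [0,0,0],
    [0,0,0]
  ],
  "grip": [3.5,3.5,3.5,3.5,3.5,3.5,3.5,3.5]
}}

```text
t: 11.83
tcp_pos: [0.4173, 0.3281, 0.1061]
tcp_rot: [[-0.998, -0.062, -0.0], [-0.062, 0.998, -0.0], [0.0, -0.0, -1.0]]
contact_force: [-0.1, -1.2, -2.3]
gripper_width: 0.481
grip_force: 62.0
```

{"api": "send_rows", "payload": {
  "slide": [
    [0,0,0.1],
    [0,0,0.2],
    [0,0,0.25],
    [0,0,0.3],
    [0,0,0.3]
  ],
  "turn": [
    [0,0,0],
    [0,0,0],
    [0,0,0],
    [0,0,0],
    [0,0,0]
  ],
  "grip": [3.5,3.5,3.5,3.5,3.5]
}}

```text
t: 12.25
tcp_pos: [0.4173, 0.3282, 0.1033]
tcp_rot: [[-0.998, -0.062, 0.0], [-0.062, 0.998, 0.0], [-0.0, 0.0, -1.0]]
contact_force: [-0.5, -0.2, -2.5]
gripper_width: 0.488
grip_force: 62.0
```

{"api": "send_rows", "payload": {
  "slide": [
    [0,0,0.05],
    [0,0,0.1],
    [0,0,0.1]
  ],
  "turn": [
    [0,0,0],
    [0,0,0],
    [0,0,0]
  ],
  "grip": [3.5,3.5,3.5]
}}

```text
t: 12.5
tcp_pos: [0.4174, 0.3282, 0.1026]
tcp_rot: [[-0.998, -0.062, 0.0], [-0.062, 0.998, 0.0], [-0.0, 0.0, -1.0]]
contact_force: [-0.3, -0.8, 0.2]
gripper_width: 0.485
grip_force: 62.0
```

The bench now carries the scanner. Release.

{"api": "send_rows", "payload": {
  "slide": [
    [0,0,0.05],
    [0,0,0.05],
    [0,0,0.05],
    [0,0,0.05],
    [0,0,0.05],
    [0,0,0.05],
    [0,0,0.05],
    [0,0,0.05]
  ],
  "turn": [
    [0,0,0],
    [0,0,0],
    [0,0,0],
    [0,0,0],
    [0,0,0],
    [0,0,0],
    [0,0,0],
    [0,0,0]
  ],
  "grip": [4.2,4.5,5,5.5,6,7,8,8.5],
  "grip_force": 20
}}

```text
t: 13.17
tcp_pos: [0.4173, 0.3282, 0.1018]
tcp_rot: [[-0.998, -0.062, -0.0], [-0.062, 0.998, 0.0], [0.0, 0.0, -1.0]]
contact_force: [-0.7, -0.0, 0.9]
gripper_width: 0.995
grip_force: 0.0
```

{"api": "send_rows", "payload": {
  "slide": [
    [0,0,0],
    [0,0,0],
    [0,0,0],
    [0,0,0]
  ],
  "turn": [
    [0,0,0],
    [0,0,0],
    [0,0,0],
    [0,0,0]
  ],
  "grip": [8.5,8.5,8.5,8.5]
}}

```text
t: 13.5
tcp_pos: [0.4173, 0.3282, 0.1018]
tcp_rot: [[-0.998, -0.062, 0.0], [-0.062, 0.998, 0.0], [-0.0, 0.0, -1.0]]
contact_force: [-0.1, 0.7, -0.3]
gripper_width: 0.995
grip_force: 0.0
```

{"api": "send_rows", "payload": {
  "slide": [
    [0,0,-1],
    [0,0,-3],
    [0,0,-5],
    [0,0,-7.5],
    [0,0,-10],
    [0,0,-11],
    [0,0,-11],
    [0,0,-11]
  ],
  "turn": [
    [0,0,0],
    [0,0,0],
    [0,0,0],
    [0,0,0],
    [0,0,0],
    [0,0,0],
    [0,0,0],
    [0,0,0]
  ],
  "grip": [8.5,8.5,8.5,8.5,8.5,8.5,8.5,8.5]
}}

```text
t: 14.17
tcp_pos: [0.4175, 0.3283, 0.212]
tcp_rot: [[-0.998, -0.062, 0.001], [-0.062, 0.998, 0.001], [-0.001, 0.001, -1.0]]
contact_force: [0.0, 0.2, 0.7]
gripper_width: 0.991
grip_force: 0.0
```

Run:
```python
from h import *
go([.550,.027,.20],165.5)
go([.550,.027,.20],183.5)
r.snapshot("side");print(r.find_in("side","scanner_head"))
r.snapshot("top")
print(r.find_in("top","scanner_head"),r.find_in("top","plunger_knob"))
```

```text
slide [-11.35 -30.9    1.19] turn [0.001 0.001 0.315] t 14.17 q [ 0.67  0.2  -0.27  1.1  -0.    0.6 ]
slide [-11.35 -30.9    1.19] turn [0.001 0.001 0.001] t 14.17 q [ 0.67  0.2  -0.27  1.1  -0.    0.6 ]
[{'xyz': [0.4113, 0.3443, 0.0899], 'p': 0.81}]
[{'xyz': [0.43, 0.3094, 0.123], 'p': 0.94}] []
```

{"api": "send_rows", "payload": {
  "slide": [
    [-0.5,-1.5,0],
    [-1.6,-4.5,0],
    [-2.9,-8,0],
    [-4.2,-11.5,0],
    [-5.5,-15,0],
    [-6.8,-18.5,0],
    [-8.1,-22,0],
    [-9.4,-25.5,0]
  ],
  "turn": [
    [0,0,0],
    [0,0,0],
    [0,0,0],
    [0,0,0],
    [0,0,0],
    [0,0,0],
    [0,0,0],
    [0,0,0]
  ],
  "grip": [8.5,8.5,8.5,8.5,8.5,8.5,8.5,8.5]
}}

```text
t: 15.08
tcp_pos: [0.527, 0.0776, 0.211]
tcp_rot: [[-0.998, -0.062, -0.001], [-0.062, 0.998, -0.0], [0.001, -0.0, -1.0]]
contact_force: [0.8, 0.1, -0.3]
gripper_width: 0.991
grip_force: 0.0
```

{"api": "send_rows", "payload": {
  "slide": [
    [-0.9,-2.5,0],
    [-1.6,-4.3,0],
    [-2,-5.4,0],
    [-2,-5.4,0],
    [-2,-5.4,0],
    [-2,-5.4,0],
    [-2,-5.4,0]
  ],
  "turn": [
    [0,0,0.1],
    [0,0,0.2],
    [0,0,0.3],
    [0,0,0.315],
    [0,0,0.315],
    [0,0,0.315],
    [0,0,0.315]
  ],
  "grip": [8.5,8.5,8.5,8.5,8.5,8.5,8.5]
}}

```text
t: 15.67
tcp_pos: [0.5497, 0.0277, 0.2115]
tcp_rot: [[-0.969, 0.247, -0.001], [0.247, 0.969, 0.0], [0.001, 0.0, -1.0]]
contact_force: [0.0, 0.5, 0.5]
gripper_width: 0.996
grip_force: 0.0
```

Run:
```python
from h import *
go([.550,.027,.131],165.5)
a=cv2.cvtColor(r.snapshot("top"),4);b=cv2.cvtColor(r.snapshot("side"),4)
print(r.find_in("side","plunger_knob"))
C=np.array(r.get_state()["tcp_pos"]);A=np.array(r.get_state()["tcp_rot"])
def up(im,cam,o,w,h,s):
    o=np.array(o);c=cv2.resize(im[o[1]:o[1]+h,o[0]:o[0]+w],None,fx=s,fy=s,interpolation=cv2.INTER_CUBIC)
    L=lambda P,col:cv2.polylines(c,[np.int32(np.round((pj(cam,P)-o+.5)*s)).reshape(-1,1,2)],False,col,1)
    for z in(.120,.148):L([[.55+.014*np.cos(q),.027+.014*np.sin(q),z] for q in np.linspace(0,6.3,30)],(0,0,255))
    L([C+A[:,1]*.04,C-A[:,1]*.04],(0,255,0));L([C+A[:,2]*.014,C-A[:,2]*.03],(0,255,0))
    return c
cv2.imwrite("pics/k.png",np.hstack([up(a,"top",(232,155),66,70,6),up(b,"side",(228,145),66,70,6)]))
```

```text
slide [-0.05 -0.06  8.05] turn [ 0.    -0.001  0.003] t 15.67 q [ 0.05  0.24 -0.23  1.11  0.    0.3 ]
[]
```

View pics/k.png

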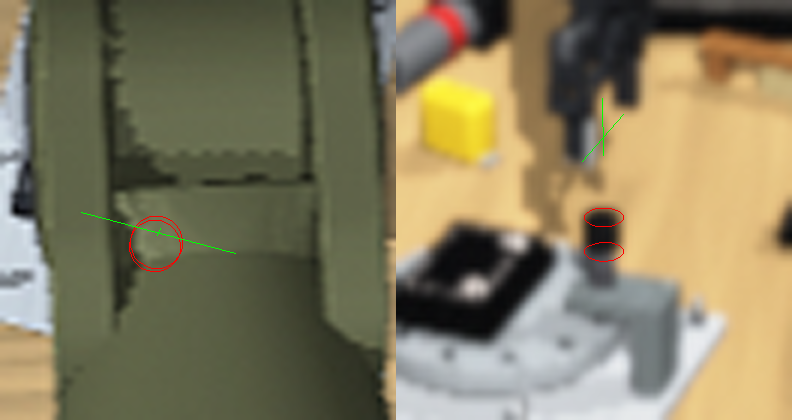

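The side crop shows the knob at (604,235) inside the predicted rings, with the jaws straight above. Descend.

{"api": "send_rows", "payload": {
  "slide": [
    [0,0,1.5],
    [0,0,3.5],
    [0,0,5.5],
    [0,0,7],
    [0,0,7.7],
    [0,0,8],
    [0,0,8],
    [0,0,8]
  ],
  "turn": [
    [0,0,0],
    [0,0,0],
    [0,0,0],
    [0,0,0],
    [0,0,0],
    [0,0,0],
    [0,0,0],
    [0,0,0]
  ],
  "grip": [8.5,8.5,8.5,8.5,8.5,8.5,8.5,8.5]
}}

```text
t: 16.48
tcp_pos: [0.5509, 0.027, 0.1326]
tcp_rot: [[-0.968, 0.25, 0.001], [0.25, 0.968, 0.0], [-0.001, 0.0, -1.0]]
contact_force: [-0.2, 0.7, 0.2]
gripper_width: 0.994
grip_force: 0.0
```

{"api": "send_rows", "payload": {
  "slide": [
    [0,0,0],
    [0,0,0],
    [0,0,0],
    [0,0,0],
    [0,0,0],
    [0,0,0],
    [0,0,0],
    [0,0,0]
  ],
  "turn": [
    [0,0,0],
    [0,0,0],
    [0,0,0],
    [0,0,0],
    [0,0,0],
    [0,0,0],
    [0,0,0],
    [0,0,0]
  ],
  "grip": [7,6,5,4.2,3.6,3.2,2.8,2.4],
  "grip_force": 20
}}

```text
t: 17.15
tcp_pos: [0.5508, 0.0282, 0.1322]
tcp_rot: [[-0.968, 0.249, 0.001], [0.249, 0.968, 0.003], [-0.0, 0.003, -1.0]]
contact_force: [0.9, 5.7, 2.6]
gripper_width: 0.32
grip_force: 19.8
```

{"api": "send_rows", "payload": {
  "slide": [
    [0,0,0],
    [0,0,0],
    [0,0,0],
    [0,0,0]
  ],
  "turn": [
    [0,0,0],
    [0,0,0],
    [0,0,0],
    [0,0,0]
  ],
  "grip": [2,2,2,2]
}}

```text
t: 17.48
tcp_pos: [0.5508, 0.0282, 0.1322]
tcp_rot: [[-0.968, 0.249, 0.001], [0.249, 0.968, 0.003], [-0.0, 0.003, -1.0]]
contact_force: [-0.5, 5.5, 2.8]
gripper_width: 0.319
grip_force: 19.8
```

{"api": "send_rows", "payload": {
  "slide": [
    [0,0.12,0],
    [0,0.12,0],
    [0,0.12,0],
    [0,0.12,0],
    [0,0.12,0],
    [0,0.12,0]
  ],
  "turn": [
    [0,0,0],
    [0,0,0],
    [0,0,0],
    [0,0,0],
    [0,0,0],
    [0,0,0]
  ],
  "grip": [2,2,2,2,2,2],
  "grip_force": 90
}}

```text
t: 17.98
tcp_pos: [0.5508, 0.0283, 0.1325]
tcp_rot: [[-0.968, 0.25, 0.001], [0.25, 0.968, 0.001], [-0.0, 0.001, -1.0]]
contact_force: [-1.7, 1.7, 4.5]
gripper_width: 0.3
grip_force: 88.1
```

{"api": "send_rows", "payload": {
  "slide": [
    [0,0,-0.3],
    [0,0,-0.6],
    [0,0,-0.9],
    [0,0,-1.2],
    [0,0,-1.5],
    [0,0,-1.8],
    [0,0,-1.9],
    [0,0,-1.9]
  ],
  "turn": [
    [0,0,0],
    [0,0,0],
    [0,0,0],
    [0,0,0],
    [0,0,0],
    [0,0,0],
    [0,0,0],
    [0,0,0]
  ],
  "grip": [2,2,2,2,2,2,2,2]
}}

```text
t: 18.65
tcp_pos: [0.5507, 0.0282, 0.1504]
tcp_rot: [[-0.968, 0.25, -0.0], [0.25, 0.968, 0.001], [0.0, 0.0, -1.0]]
contact_force: [4.4, 1.9, -10.6]
gripper_width: 0.302
grip_force: 89.0
```

{"api": "send_rows", "payload": {
  "slide": [
    [0,0,-0.1],
    [0,0,-0.2],
    [0,0,-0.3],
    [0,0,-0.3]
  ],
  "turn": [
    [0,0,0],
    [0,0,0],
    [0,0,0],
    [0,0,0]
  ],
  "grip": [2,2,2,2]
}}

```text
t: 18.98
tcp_pos: [0.5507, 0.0282, 0.1526]
tcp_rot: [[-0.968, 0.25, -0.001], [0.25, 0.968, 0.001], [0.001, 0.0, -1.0]]
contact_force: [7.2, 3.0, -15.8]
gripper_width: 0.297
grip_force: 90.1
```

{"api": "send_rows", "payload": {
  "slide": [
    [0,0,-0.1],
    [0,0,-0.15],
    [0,0,-0.15],
    [0,0,-0.15]
  ],
  "turn": [
    [0,0,0],
    [0,0,0],
    [0,0,0],
    [0,0,0]
  ],
  "grip": [2,2,2,2]
}}

```text
t: 19.32
tcp_pos: [0.5506, 0.0283, 0.1527]
tcp_rot: [[-0.968, 0.25, -0.002], [0.25, 0.968, 0.001], [0.002, 0.0, -1.0]]
contact_force: [11.0, 3.2, -26.1]
gripper_width: 0.295
grip_force: 90.2
```

Run:
```python
from h import *
b=cv2.cvtColor(r.snapshot("side"),4);s=r.get_state();print(s["t"],s["contact_force"],s["tcp_pos"])
cv2.imwrite("pics/f.png",cv2.resize(b[140:260,210:350],(700,600),interpolation=cv2.INTER_CUBIC))
```

```text
19.3667 [ 10.06919633   3.61173676 -25.13886273] [0.55057563 0.02828571 0.15268549]
```

View pics/f.png

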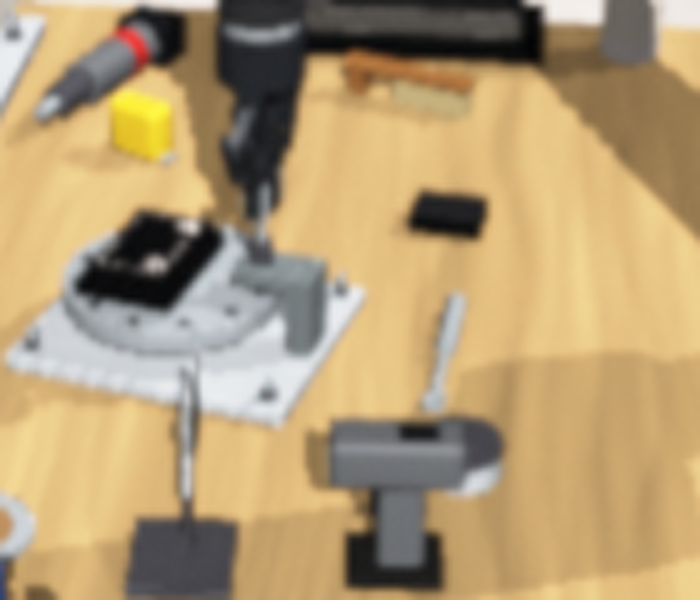

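The plunger is at its stop: the force rose from 16 to 26 N with no further travel. The scanner stands upright (crop 400,500) and the other things are untouched. Handing in.

```bash
python3 -c "
from rig import r
print(r.close_job())"
```

```text
the job is handed in; nothing more can be done
None
```

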